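# Fold up the light shield round the lens

## Task

Put up the black light shield round the lens: raise its three hinged black panels until each stands upright like the fixed wall, so that they make an open-topped box, and leave them standing. The orange flap beside it belongs to another set-up; leave it as it is.

Things in the scene. Friction and masses are not known exactly. Their poses are not given: they have to be found in the camera images.
- panel_near: Black panel opposite the fixed wall; 100 mm wide, 55 mm hinge axis to free edge, 4 mm thick, aluminium bead (radius 4) on the edge. Origin: middle of hinge, 14 mm above table, 55 mm from plate centre. x: in plane, hinge to free edge (starts 0.6 to 0.95 rad above level, sloping outwards; straight up when upright), y: along hinge, z: inwards when upright. Same for all three panels.
- panel_left: The same panel on the left of the plate (+y side when the fixed wall is at +x). Stiff hinge: it stays where left. 5 to 15 N inwards on the free edge raises it; the slick edge slides up a vertical finger pushed level from outside. It can go 5 degrees past upright, to a stop.
- panel_right: The same panel on the right (-y side). Shield: black base plate 110 x 110 x 12 mm bolted to the table, a fixed black wall with a round port on its far side (+x when unturned), 68 mm high, and in its middle a brass-ringed lens 58 mm high; the three panels hinge on the other sides.
- flap_edge (a point): Middle of the free edge, 51 mm from the hinge, of the orange flap: a lone hinged orange panel 80 mm wide and 55 mm long, leaning half raised on its own bright metal foot (50 x 90 x 12 mm) apart from the shield. Not to be moved.

How it is judged:
By the outcome, as a careful person would: the job done as asked, in the order asked, and still so for the second after the job is handed in, with the robot touching nothing.
It also fails if it takes over 48 s, if anything falls off the work surface, if the arm or the gripper's body presses on something with over 40 N, if the wrist force passes 120 N, or if a joint passes its speed limit or range.

## Robot

A 6-joint arm with a two-finger parallel gripper is mounted at the origin on the work surface. World frame = base frame: x ahead of the robot, y to its left, z up, the work surface at z = 0. Lengths are in m, angles in rad, forces in N, time in s.
With the tool pointing down it reaches from about 0.275 to 0.825 m from the base axis. Payload 5.2 kg.
Tool frame: the origin (TCP) lies at the very end of the fingers, on their centre line; the grasp point (between the pads) lies 19 mm behind it (arm.tcp_to_grasp is the distance from the TCP to the grasp point, in m); z points along the fingers, y is the line along which they close (so a half turn about z gives the same grasp; the last joint's range is limited). The gripper opens to 93 mm and grips with 3 to 60 N. Pads are 15 mm wide; open, the fingers measure 128 mm over their backs; the gripper's body (75 mm by 188 mm) begins 65 mm behind the grasp point.
Start: joints at [0.906, 0.259, 1.535, -0, 1.348, -0.203], TCP at [0.245, 0.492, 0.219] pointing down, gripper open.
Joint ranges: [-3.14, 3.14], [-0.91, 2.08], [0.19, 2.58], [-1.22, 4.36], [0.22, 2.71], [-3.12, 3.12]. Speed limits (rad/s): [2.57, 2.57, 3.14, 3.14, 3.14, 3.14].

## Interface

Orientations are given as a unit quaternion [x, y, z, w].
In Python, from cell import arm gives the robot as it stands.
- The arm moves only by the tool arm_command, never from a script. Its argument "targets" is a list that holds one entry, the list of rows, each a list of 4 numbers: the shift along the tool's x, y, z in mm, then the turn about the tool's z in degrees. A call has 1 to 5 rows; each row is the pose to reach, as a shift and turn from the pose commanded when the call began, along the tool's axes at that moment; what a row does not reach only later rows make up. A row lasts 1/12 s, in which the tool goes at most 41.7 mm and 7.16 degrees, less where a joint would pass 70% of its speed; a pose out of reach is approached as far as the arm can. A call with a gripper value outside its range is refused whole. "gripper" is the gripper command: -1 is shut, 1 is fully open, values between are in proportion, set as the call begins (left out, the last holds). The fingers move at their own pace and stop on an object; the grip force is fixed at half the most. Time passes only in rows, so rows that repeat a pose let the fingers close. It gives the time, the measured TCP pose, the force, the opening and the grip force at its end, in the units of the state.
- arm.state(): the state, without advancing time (a new reading comes with each control period).
- arm.camera(name): name is "scene" or "top"; returns the picture (420x560x3 uint8, red, green, blue); there is no depth.
- arm.camera_model(name): a dict with "fov_y" (degrees; the focal length in pixels is half the picture's height over the tangent of half this angle, whatever the lens; pixels are square), "cx", "cy" (the principal point, pixels), "world_to_cam" (4x4, takes a point from world to camera coordinates). Camera axes: x right, y down, z forward; pixel columns grow to the right and rows downward; lengths in m; the calibration is good to about 2 mm. A picture is of the moment at which its call begins. camera_model takes no time and is no camera call.
- arm.sign_off(): hands the job in; it is judged then, once.
The state is a dict: "time_s": time; "qpos": joint angles; "joint_vel": joint speeds; "effort": joint torques, N m; "position": TCP position; "tool_rot": TCP orientation; "ft_force": force on the tool from outside, world axes, zero at the start; "moment": the same for the moment, N m; "grip_width": finger opening in m; "grasp_force": force on a finger pad.
Only numpy, scipy, OpenCV 4.12 (cv2) and the standard library are available. Lean on these libraries where they do the work, as an engineer would, in place of code of your own. Each camera call takes 0.05 s, during which the arm holds its last target. There are 200 camera calls.

## Working session

There is one attempt and no reset: what is moved stays moved. The work goes in short steps, Python scripts to look and compute and a tool call to move; the robot and the scene stay as the last step left them, time stands still between calls to the robot, and variables do not carry over. Pictures are saved under pics/ and viewed, at most 10 in all, crops included, and the job is handed in when it is done.

Besides the shell and the picture viewer there is one more tool, called as name([rows], argument=value, ...), one row to a line, values as JSON. arm_command: Moves the arm, as the interface text tells. Its arguments: {"type":"object","properties":{"targets":{"type":"array"},"gripper":{"type":"number"}},"required":["targets"]}

```bash
mkdir -p pics
python3 - <<'E'
from cell import arm
import cv2,numpy as np
s=arm.state();print({k:np.round(s[k],3) for k in s})
for n in("scene","top"):
    cv2.imwrite(f"pics/{n}0.png",arm.camera(n)[:,:,::-1])
    m=arm.camera_model(n);print(n,m["fov_y"],m["cx"],m["cy"],np.round(m["world_to_cam"],3))
E
```

```text
{'time_s': np.float64(0.0), 'qpos': array([ 0.906,  0.259,  1.536, -0.   ,  1.348, -0.203]), 'joint_vel': array([-0.   ,  0.001,  0.   , -0.   ,  0.001,  0.001]), 'effort': array([-1.0000e-03, -4.3732e+01, -2.8400e+01,  7.2000e-02,  4.2000e-02,
       -0.0000e+00]), 'position': array([0.245, 0.492, 0.218]), 'tool_rot': array([ 0.229,  0.973, -0.001, -0.   ]), 'ft_force': array([-0.143,  0.39 , -0.083]), 'moment': array([ 0.019, -0.033, -0.055]), 'grasp_force': np.float64(0.0), 'grip_width': np.float64(0.093)}
scene 55.91399326111345 280.2288532063969 208.67114134347105 [[ 0.504  0.863  0.022 -0.281]
 [ 0.593 -0.328 -0.736 -0.277]
 [-0.628  0.384 -0.677  1.107]
 [ 0.     0.     0.     1.   ]]
top 43.26836304083987 272.54255345020664 216.0194740152029 [[-0.02  -1.    -0.005  0.005]
 [-0.997  0.021 -0.076  0.548]
 [ 0.076  0.004 -0.997  0.983]
 [ 0.     0.     0.     1.   ]]
```

View pics/scene0.png

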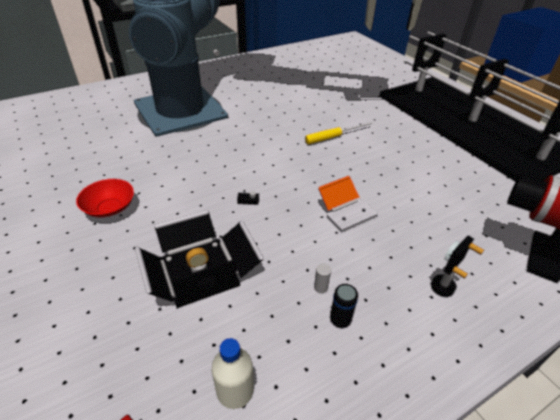

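View pics/top0.png

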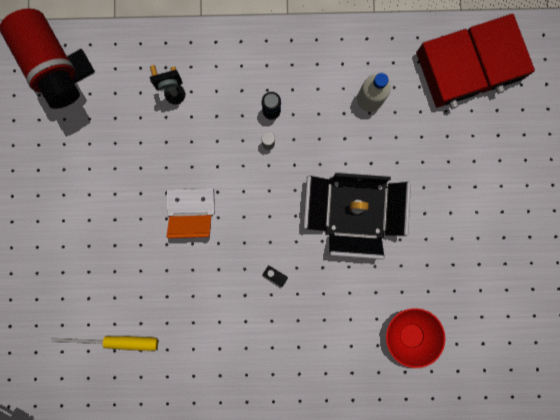

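Scene view: the shield is at about (200,260), with the flap at (345,205). Top view: the plate is centred near (357,208) with the fixed wall on the upper (+x) side at row 180. The panels are left (317,203), right (397,208) and near (356,246), and the flap is at (190,213). I'll zoom in for the edges.

Run:
```python
import cv2
i=cv2.imread("pics/top0.png")[165:270,295:420]
cv2.imwrite("pics/crop.png",cv2.resize(i,None,fx=5.6,fy=5.6,interpolation=cv2.INTER_CUBIC))
```

```text
(no output)
```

View pics/crop.png

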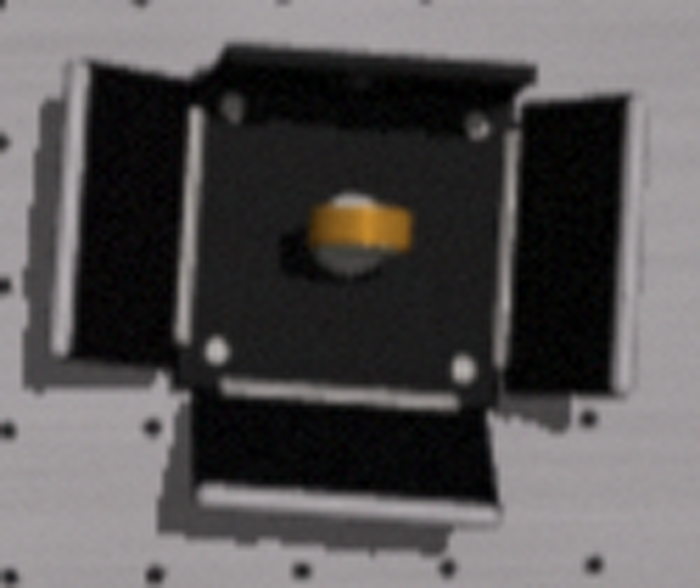

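The crop shows the bolts at (233,106), (478,125), (217,350) and (463,369). The bead edges run left (77,68)-(62,350), right (630,100)-(622,390) and near (205,494)-(497,514).

```bash
cat > h.py <<'E'
import numpy as np
from cell import arm
from scipy.optimize import brentq
def ray(n,u,v):
    m=arm.camera_model(n);f=210/np.tan(np.radians(m["fov_y"]/2));T=np.array(m["world_to_cam"])
    R=T[:3,:3];return -R.T@T[:3,3],R.T@np.array([(u-m["cx"])/f,(v-m["cy"])/f,1])
def onz(n,u,v,z):
    c,d=ray(n,u,v);return c+d*(z-c[2])/d[2]
def proj(n,p):
    m=arm.camera_model(n);f=210/np.tan(np.radians(m["fov_y"]/2));q=np.array(m["world_to_cam"])@[*p,1]
    return m["cx"]+f*q[0]/q[2],m["cy"]+f*q[1]/q[2]
crop=lambda a,b:(295+a/5.6-.41,165+b/5.6-.41)
E
python3 - <<'E'
from h import *
B=[onz("top",*crop(*p),.013) for p in[(233,106),(478,125),(217,350),(463,369)]]
c=np.mean(B,0);ax=(B[0]+B[1]-B[2]-B[3])[:2];yaw=np.arctan2(ax[1],ax[0])
print("centre",c.round(4),"yaw",np.degrees(yaw),"bolt pitch",np.linalg.norm(B[0]-B[1]),np.linalg.norm(B[0]-B[2]))
X=np.array([np.cos(yaw),np.sin(yaw)]);Y=np.array([-X[1],X[0]])
for nm,o,e in[("left",Y,((77,68),(62,350))),("right",-Y,((630,100),(622,390))),("near",-X,((205,494),(497,514)))]:
    P=[]
    for p in e:
        f=lambda z:np.hypot((onz("top",*crop(*p),z)[:2]-c[:2])@o-.055,z-.014)-.054
        z=brentq(f,.02,.07);P.append(onz("top",*crop(*p),z))
    m=np.mean(P,0);print(nm,np.round(P,4).tolist(),"out",((m[:2]-c[:2])@o).round(4),"ang",np.arctan2(m[2]-.014,(m[:2]-c[:2])@o-.055).round(2),"w",np.linalg.norm(P[0]-P[1]).round(4))
print("hinge mid check L edge pix scene",[np.round(proj("scene",[*(c[:2]+o*.055),.014])) for o in(Y,-Y,-X)])
print("flap",onz("top",190,237,.05).round(3),onz("top",190,188,.012).round(3), "can",onz("top",271,100,.05).round(3))
E
```

```text
centre [ 0.5627 -0.1671  0.013 ] yaw -5.467465847067988 bolt pitch 0.08398062788368614 0.08390165247343208
left [[0.6178, -0.074, 0.0468], [0.5242, -0.0666, 0.0487]] out 0.0971 ang 0.68 w 0.0939
right [[0.6013, -0.253, 0.0608], [0.5069, -0.2472, 0.0589]] out 0.0834 ang 1.02 w 0.0946
near [[0.4761, -0.1116, 0.0538], [0.4676, -0.2061, 0.0544]] out 0.0912 ang 0.84 w 0.0949
hinge mid check L edge pix scene [array([229., 258.]), array([166., 278.]), array([190., 246.])]
flap [0.51  0.146 0.05 ] [0.606 0.152 0.012] can [ 0.764 -0.008  0.05 ]
```

arm_command([
  [[-34, -20, 0, -7], [-68, -41, 0, -14], [-102, -62, 0, -21], [-136, -83, 0, -21], [-170, -103, 0, -21]],
], gripper=-1)

```text
time_s: 0.52
position: [0.3493, 0.3261, 0.2183]
tool_rot: [0.046, 0.999, -0.0, -0.0]
ft_force: [1.4, -0.7, -0.8]
grip_width: 0.0644
grasp_force: 0.0
```

```bash
cat >> h.py <<'E'
from scipy.spatial.transform import Rotation as Ro
C=np.array([.5627,-.1671]);X=np.array([.9955,-.0953]);Y=np.array([.0953,.9955])
def rel(xs,ys,z):
    s=arm.state();R=Ro.from_quat(s["tool_rot"]);p=np.array(s["position"])
    d=np.array([*(C+xs*X+ys*Y),z])-p
    print("now shield",((p[:2]-C)@X*1e3).round(1),((p[:2]-C)@Y*1e3).round(1),(p[2]*1e3).round(1),"shift mm",(R.inv().apply(d)*1e3).round(1),"axis ang",np.degrees(np.arctan2(*R.as_matrix()[[1,0],0])).round(2),"F",np.round(s["ft_force"],1),"w",round(s["grip_width"],4),"t",s["time_s"])
E
python3 -c "
from h import *;rel(0,.135,.12)"
```

```text
now shield -259.5 470.6 218.3 shift mm [-258.4 -336.4   98.3] axis ang 174.73 F [ 1.4 -0.7 -0.8] w 0.0644 t 0.5167
```

arm_command([
  [[-25, -33, 0, 0], [-50, -66, 0, 0], [-76, -99, 5, 0], [-101, -132, 10, 0], [-127, -165, 20, 0]],
])

```text
time_s: 0.93
position: [0.4599, 0.1511, 0.1996]
tool_rot: [0.048, 0.999, 0.0, 0.001]
ft_force: [0.5, -0.2, 0.5]
grip_width: 0.0311
grasp_force: 0.0
```

arm_command([
  [[-25, -33, 10, 0], [-50, -66, 20, 0], [-76, -99, 30, 0], [-101, -132, 40, 0], [-127, -165, 50, 0]],
])

```text
time_s: 1.35
position: [0.5669, -0.0204, 0.1496]
tool_rot: [0.048, 0.999, 0.0, -0.0]
ft_force: [-0.8, 0.8, -0.2]
grip_width: 0.0012
grasp_force: 0.0
```

arm_command([
  [[0, 0, 0, 0], [0, 0, 0, 0]],
])

```text
time_s: 1.52
position: [0.5665, -0.0204, 0.1489]
tool_rot: [0.049, 0.999, 0.0, -0.001]
ft_force: [-0.6, 0.0, -0.7]
grip_width: 0.0005
grasp_force: 0.0
```

```bash
python3 -c "
from h import *;rel(0,.135,.03)
import cv2;cv2.imwrite('pics/a.png',arm.camera('scene')[100:400,60:460,::-1])"
```

```text
now shield -10.2 146.4 148.9 shift mm [-10.6 -11.4 118.9] axis ang 174.33 F [-0.6  0.  -0.7] w 0.0005 t 1.5167
```

View pics/a.png

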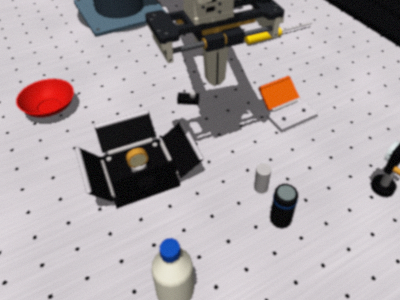

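The closed fingers are at crop (215,70), above and left of the shield, with the flap clear at (280,95). I'll lower outside the left panel.

arm_command([
  [[-5, -4, 35, 0], [-10, -9, 70, 0], [-10, -9, 100, 0], [-10, -9, 118, 0], [-10, -9, 118, 0]],
])

```text
time_s: 1.98
position: [0.5717, -0.0258, 0.0289]
tool_rot: [0.047, 0.999, 0.001, -0.004]
ft_force: [-1.0, 1.2, 0.2]
grip_width: 0.0007
grasp_force: 0.0
```

arm_command([
  [[0, -4, 0, 0], [0, -8, 0, 0], [0, -12, 0, 0], [0, -16, 0, 0], [0, -20, 0, 0]],
])

```text
time_s: 2.4
position: [0.5746, -0.049, 0.034]
tool_rot: [0.048, 0.999, -0.0, 0.001]
ft_force: [0.6, -0.4, -0.5]
grip_width: 0.0007
grasp_force: 0.0
```

```bash
python3 -c "
from h import *;rel(0,.0765,.03)"
```

```text
now shield 0.6 118.7 34.0 shift mm [  0.6 -42.2   4. ] axis ang 174.54 F [ 0.6 -0.4 -0.5] w 0.0007 t 2.4
```

arm_command([
  [[0, -2, 1, 0], [0, -4, 2, 0], [0, -6, 3, 0], [0, -8, 3, 0], [0, -10, 3, 0]],
])

```text
time_s: 2.82
position: [0.5738, -0.0528, 0.0309]
tool_rot: [0.049, 0.999, 0.004, 0.001]
ft_force: [2.0, 27.8, 15.3]
grip_width: 0.0006
grasp_force: 14.6
```

arm_command([
  [[0, -2, 0, 0], [0, -4, 0, 0], [0, -6, 0, 0], [0, -8, 0, 0], [0, -10, 0, 0]],
])

```text
time_s: 3.23
position: [0.5743, -0.0609, 0.0328]
tool_rot: [0.047, 0.999, 0.004, 0.003]
ft_force: [1.6, 11.1, 8.8]
grip_width: 0.0006
grasp_force: 5.3
```

```bash
python3 -c "
from h import *;rel(0,.0765,.03)"
```

```text
now shield 1.4 106.8 32.8 shift mm [  1.5 -30.3   2.5] axis ang 174.57 F [ 1.6 11.1  8.8] w 0.0006 t 3.2333
```

arm_command([
  [[0, -2, 0, 0], [0, -4, 0, 0], [0, -6, 0, 0], [0, -8, 0, 0], [0, -10, 0, 0]],
])

```text
time_s: 3.65
position: [0.5706, -0.0786, 0.0292]
tool_rot: [0.048, 0.999, 0.0, -0.0]
ft_force: [0.9, 2.6, 1.0]
grip_width: 0.0003
grasp_force: 1.2
```

arm_command([
  [[0, -2, 0, 0], [0, -3, 0, 0], [0, -4, 0, 0], [0, -5, 0, 0], [0, -6, 0, 0]],
])

```text
time_s: 4.07
position: [0.5702, -0.0843, 0.0294]
tool_rot: [0.048, 0.999, 0.0, -0.0]
ft_force: [-0.6, 2.0, 1.4]
grip_width: 0.0006
grasp_force: 1.0
```

```bash
python3 -c "
from h import *;rel(0,.0765,.03)"
```

```text
now shield -0.5 83.1 29.4 shift mm [-0.5 -6.6 -0.6] axis ang 174.53 F [-0.6  2.   1.4] w 0.0006 t 4.0667
```

arm_command([
  [[0, -1, 0, 0], [0, -2, 0, 0], [0, -3, 0, 0], [0, -4, 0, 0], [0, -4, 0, 0]],
])

```text
time_s: 4.48
position: [0.5699, -0.0883, 0.0295]
tool_rot: [0.048, 0.999, -0.0, 0.0]
ft_force: [1.2, 1.1, 0.1]
grip_width: 0.0007
grasp_force: 0.5
```

```bash
python3 -c "
from h import *;rel(0,.0765,.03)
import cv2;f=lambda i:cv2.resize(i[:,:,::-1],None,fx=4,fy=4,interpolation=cv2.INTER_CUBIC)
a=arm.camera('scene')[200:310,130:280];b=arm.camera('top')[165:270,295:420]
cv2.imwrite('pics/b.png',cv2.resize(np.hstack([f(a[:105,:]),f(b)]),None,fx=.72,fy=.72))"
```

```text
now shield -0.3 79.1 29.5 shift mm [-0.3 -2.6 -0.5] axis ang 174.54 F [1.2 1.1 0.1] w 0.0007 t 4.4833
```

View pics/b.png

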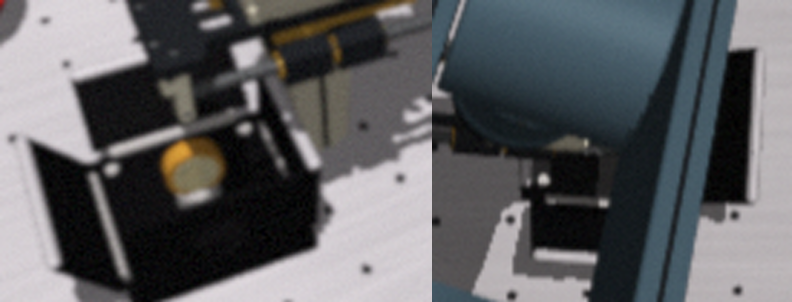

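The scene half shows the left panel almost upright. Its bead's far end is near (315,162) and its near end near (252,95), behind the finger. I'll compare this with projections for several angles.

```bash
python3 -c "
from h import *
for a in (75,80,85,90,95):
    r=np.radians(a);o=.055+.053*np.cos(r);z=.014+.053*np.sin(r)
    print(a,[np.round((np.array(proj('scene',[*(C+Y*o+X*x),z]))-[130,200])*2.88) for x in(-.05,.05)],round(o*1e3,1))
"
```

```text
75 [array([273.,  48.]), array([332., 162.])] 68.7
80 [array([266.,  49.]), array([324., 163.])] 64.2
85 [array([259.,  50.]), array([316., 165.])] 59.6
90 [array([251.,  52.]), array([308., 167.])] 55.0
95 [array([244.,  54.]), array([300., 170.])] 50.4
```

arm_command([
  [[0, -1, 0, 0], [0, -2, 0, 0], [0, -3, 0, 0], [0, -3, 0, 0], [0, -3, 0, 0]],
])

```text
time_s: 5.0
position: [0.5696, -0.0913, 0.0295]
tool_rot: [0.048, 0.999, -0.0, 0.0]
ft_force: [0.3, 1.2, 0.8]
grip_width: 0.0001
grasp_force: 0.4
```

```bash
python3 -c "
from h import *;rel(0,.0765,.03)"
```

```text
now shield -0.3 76.1 29.5 shift mm [-0.3  0.4 -0.5] axis ang 174.54 F [0.3 1.2 0.8] w 0.0001 t 5.0
```

arm_command([
  [[0, 12, 0, 0], [0, 25, -10, 0], [0, 30, -45, 0], [0, 30, -80, 0], [0, 30, -105, 0]],
])

```text
time_s: 5.42
position: [0.5732, -0.0596, 0.1377]
tool_rot: [0.047, 0.999, -0.0, 0.001]
ft_force: [1.8, -0.1, 0.4]
grip_width: 0.0001
grasp_force: 0.0
```

arm_command([
  [[30, -24, 0, 0], [60, -48, 0, 0], [90, -72, 0, 0], [120, -96, 0, 0], [135, -106, 0, 0]],
])

```text
time_s: 5.83
position: [0.4252, -0.154, 0.1351]
tool_rot: [0.048, 0.999, -0.0, -0.001]
ft_force: [-0.2, 1.1, -0.5]
grip_width: 0.0006
grasp_force: 0.0
```

arm_command([
  [[0, 0, 35, 0], [0, 0, 70, 0], [0, 0, 100, 0], [0, 0, 104, 0], [0, 0, 104, 0]],
])

```text
time_s: 6.25
position: [0.427, -0.1524, 0.0297]
tool_rot: [0.047, 0.999, 0.001, -0.002]
ft_force: [-0.0, 0.5, 0.3]
grip_width: 0.0002
grasp_force: 0.0
```

```bash
python3 -c "
from h import *;rel(-.0665,0,.03)"
```

```text
now shield -136.5 1.7 29.7 shift mm [-70.   -1.8  -0.5] axis ang 174.58 F [-0.   0.5  0.3] w 0.0002 t 6.25
```

arm_command([
  [[-6, 0, 0, 0], [-12, 0, 0, 0], [-18, -1, 0, 0], [-24, -2, 0, 0], [-29, -2, 0, 0]],
])

```text
time_s: 6.67
position: [0.4585, -0.1594, 0.0316]
tool_rot: [0.047, 0.999, -0.001, 0.001]
ft_force: [0.5, 0.0, 0.8]
grip_width: 0.0004
grasp_force: 0.0
```

arm_command([
  [[-2, 0, 0, 0], [-4, 0, 0, 0], [-6, 0, 0, 0], [-8, 0, 0, 0], [-10, 0, 0, 0]],
])

```text
time_s: 7.08
position: [0.4649, -0.1588, 0.0301]
tool_rot: [0.047, 0.999, 0.001, -0.002]
ft_force: [-4.0, 0.5, 1.8]
grip_width: 0.0005
grasp_force: 2.3
```

arm_command([
  [[-2, 0, 0, 0], [-4, 0, 0, 0], [-6, 0, 0, 0], [-8, 0, 0, 0], [-10, 0, 0, 0]],
])

```text
time_s: 7.5
position: [0.477, -0.1607, 0.0306]
tool_rot: [0.048, 0.999, -0.0, 0.0]
ft_force: [-2.3, -0.1, 0.6]
grip_width: 0.0008
grasp_force: 1.3
```

```bash
python3 -c "
from h import *;rel(-.0665,0,.03)"
```

```text
now shield -85.9 -1.8 30.6 shift mm [-19.4   1.8   0.6] axis ang 174.54 F [-2.3 -0.1  0.6] w 0.0008 t 7.5
```

arm_command([
  [[-2, 0, 0, 0], [-4, 0, 0, 0], [-6, 0, 0, 0], [-8, 0, 0, 0], [-10, 0, 0, 0]],
])

```text
time_s: 7.92
position: [0.4869, -0.1616, 0.0306]
tool_rot: [0.048, 0.999, -0.0, 0.0]
ft_force: [-1.9, 0.8, 1.3]
grip_width: 0.0008
grasp_force: 1.0
```

arm_command([
  [[-2, 0, 0, 0], [-4, 0, 0, 0], [-6, 0, 0, 0], [-6, 0, 0, 0], [-6, 0, 0, 0]],
])

```text
time_s: 8.33
position: [0.4932, -0.1623, 0.0306]
tool_rot: [0.048, 0.999, -0.0, 0.001]
ft_force: [-1.1, 0.6, -0.7]
grip_width: 0.0005
grasp_force: 0.0
```

```bash
python3 -c "
from h import *;rel(-.0665,0,.03)
import cv2;cv2.imwrite('pics/c.png',cv2.resize(arm.camera('scene')[200:310,130:280,::-1],None,fx=5,fy=5,interpolation=cv2.INTER_CUBIC))
g=lambda p:np.round((np.array(proj('scene',p))-[130,200])*5)
for a in (75,80,85,90,95):
    r=np.radians(a);o=.055+.053*np.cos(r);z=.014+.053*np.sin(r)
    print(a,'L',[g([*(C+Y*o+X*x),z]) for x in(-.05,.05)],'N',[g([*(C-X*o+Y*x),z]) for x in(-.05,.05)])
"
```

```text
now shield -69.7 -1.9 30.6 shift mm [-3.2  1.9  0.6] axis ang 174.54 F [-1.1  0.6 -0.7] w 0.0005 t 8.3333
75 L [array([474.,  83.]), array([576., 280.])] N [array([124., 144.]), array([407.,  64.])]
80 L [array([461.,  84.]), array([562., 283.])] N [array([127., 151.]), array([410.,  70.])]
85 L [array([449.,  87.]), array([549., 286.])] N [array([129., 158.]), array([414.,  77.])]
90 L [array([436.,  90.]), array([535., 290.])] N [array([132., 167.]), array([418.,  85.])]
95 L [array([424.,  94.]), array([521., 295.])] N [array([135., 176.]), array([422.,  93.])]
```

View pics/c.png

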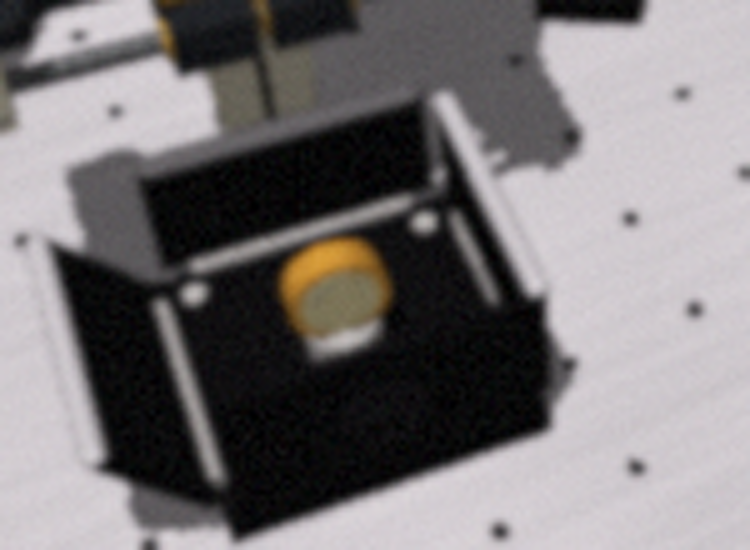

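Left bead is centred on about (443,92)-(536,290), so about 88-90°. Near bead runs (145,168)-(415,90), also close to upright. Now the right panel, then I'll check all three from the top.

arm_command([
  [[12, 0, 0, 0], [25, 0, -10, 0], [30, 0, -45, 0], [30, 0, -80, 0], [30, 0, -105, 0]],
])

```text
time_s: 8.8
position: [0.4631, -0.1596, 0.138]
tool_rot: [0.048, 0.999, -0.001, 0.001]
ft_force: [0.9, -0.9, 0.5]
grip_width: 0.0005
grasp_force: 0.0
```

arm_command([
  [[-25, -33, 0, 0], [-50, -66, 0, 0], [-75, -99, 0, 0], [-100, -132, 0, 0], [-100, -132, 0, 0]],
])

```text
time_s: 9.22
position: [0.553, -0.3072, 0.1349]
tool_rot: [0.049, 0.999, -0.002, 0.002]
ft_force: [0.3, -0.3, 0.4]
grip_width: 0.0004
grasp_force: 0.0
```

arm_command([
  [[0, 0, 35, 0], [0, 0, 70, 0], [0, 0, 100, 0], [0, 0, 105, 0], [0, 0, 105, 0]],
])

```text
time_s: 9.63
position: [0.5481, -0.2989, 0.0283]
tool_rot: [0.048, 0.999, 0.002, -0.002]
ft_force: [-0.1, -0.4, 1.8]
grip_width: 0.0006
grasp_force: 0.0
```

```bash
python3 -c "
from h import *;rel(0,-.0765,.03)"
```

```text
now shield -1.9 -132.6 28.3 shift mm [-1.9 56.1 -1.6] axis ang 174.54 F [-0.1 -0.4  1.8] w 0.0006 t 9.6333
```

Contact is expected at about -105.

arm_command([
  [[0, 6, 0, 0], [0, 12, 0, 0], [0, 18, 0, 0], [0, 22, 0, 0], [0, 25, 0, 0]],
])

```text
time_s: 10.05
position: [0.5528, -0.2747, 0.032]
tool_rot: [0.047, 0.999, -0.001, 0.001]
ft_force: [-0.1, 0.5, -0.0]
grip_width: 0.0003
grasp_force: 0.0
```

arm_command([
  [[0, 2, 0, 0], [0, 4, 0, 0], [0, 6, 0, 0], [0, 8, 0, 0], [0, 10, 0, 0]],
])

```text
time_s: 10.47
position: [0.5534, -0.2662, 0.031]
tool_rot: [0.048, 0.999, -0.001, 0.001]
ft_force: [0.5, -3.0, 2.1]
grip_width: 0.0003
grasp_force: 1.9
```

arm_command([
  [[0, 2, 0, 0], [0, 4, 0, 0], [0, 6, 0, 0], [0, 8, 0, 0], [0, 10, 0, 0]],
])

```text
time_s: 10.88
position: [0.5538, -0.2548, 0.0303]
tool_rot: [0.048, 0.999, 0.0, -0.0]
ft_force: [0.3, -2.9, 2.3]
grip_width: 0.0003
grasp_force: 1.2
```

```bash
python3 -c "
from h import *;rel(0,-.0765,.03)"
```

```text
now shield -0.5 -88.1 30.3 shift mm [-0.5 11.6  0.3] axis ang 174.55 F [ 0.3 -2.9  2.3] w 0.0003 t 10.8833
```

arm_command([
  [[0, 2, 0, 0], [0, 4, 0, 0], [0, 6, 0, 0], [0, 8, 0, 0], [0, 9, 0, 0]],
])

```text
time_s: 11.3
position: [0.5547, -0.2459, 0.0304]
tool_rot: [0.048, 0.999, 0.0, -0.0]
ft_force: [-0.5, -2.2, 0.8]
grip_width: 0.0008
grasp_force: 0.9
```

arm_command([
  [[0, 1, 0, 0], [0, 2, 0, 0], [0, 2, 0, 0], [0, 2, 0, 0]],
])

```text
time_s: 11.63
position: [0.5549, -0.2441, 0.0304]
tool_rot: [0.048, 0.999, 0.0, -0.0]
ft_force: [0.0, -0.5, 0.0]
grip_width: 0.0005
grasp_force: 0.3
```

arm_command([
  [[0, -15, 0, 0], [0, -35, -20, 0], [0, -60, -50, 0], [10, -95, -70, 0], [30, -125, -80, 0]],
])

```text
time_s: 12.05
position: [0.5152, -0.3696, 0.1137]
tool_rot: [0.047, 0.999, -0.002, 0.002]
ft_force: [-0.3, -1.0, 0.5]
grip_width: 0.0004
grasp_force: 0.0
```

arm_command([
  [[25, -30, -10, 0], [50, -60, -20, 0], [75, -80, -30, 0], [75, -80, -30, 0]],
])

```text
time_s: 12.38
position: [0.4265, -0.4442, 0.1425]
tool_rot: [0.05, 0.999, -0.002, -0.0]
ft_force: [0.5, -0.5, 0.7]
grip_width: 0.0009
grasp_force: 0.0
```

```bash
python3 -c "
from h import *
import cv2
cv2.imwrite('pics/t.png',arm.camera('top')[:,:,::-1]);cv2.imwrite('pics/s.png',arm.camera('scene')[:,:,::-1])
i=cv2.imread('pics/t.png')[165:270,295:420]
cv2.imwrite('pics/t5.png',cv2.resize(i,None,fx=5.6,fy=5.6,interpolation=cv2.INTER_CUBIC))
g=lambda p:np.round((np.array(proj('top',p))+.41-[295,165])*5.6)
for a in (80,85,90,95):
    r=np.radians(a);o=.055+.053*np.cos(r);z=.014+.053*np.sin(r)
    for n,d,e in(('L',Y,X),('R',-Y,X),('N',-X,Y)): print(a,n,[g([*(C+d*o+e*x),z]).tolist() for x in(-.048,.048)])
"
```

```text
80 L [[165.0, 355.0], [185.0, 60.0]]
80 R [[563.0, 385.0], [580.0, 90.0]]
80 N [[510.0, 431.0], [212.0, 409.0]]
85 L [[179.0, 356.0], [199.0, 61.0]]
85 R [[549.0, 383.0], [566.0, 88.0]]
85 N [[511.0, 417.0], [213.0, 394.0]]
90 L [[194.0, 357.0], [213.0, 62.0]]
90 R [[535.0, 382.0], [552.0, 87.0]]
90 N [[512.0, 402.0], [214.0, 380.0]]
95 L [[208.0, 358.0], [227.0, 63.0]]
95 R [[520.0, 381.0], [538.0, 86.0]]
95 N [[513.0, 388.0], [215.0, 366.0]]
```

View pics/t5.png

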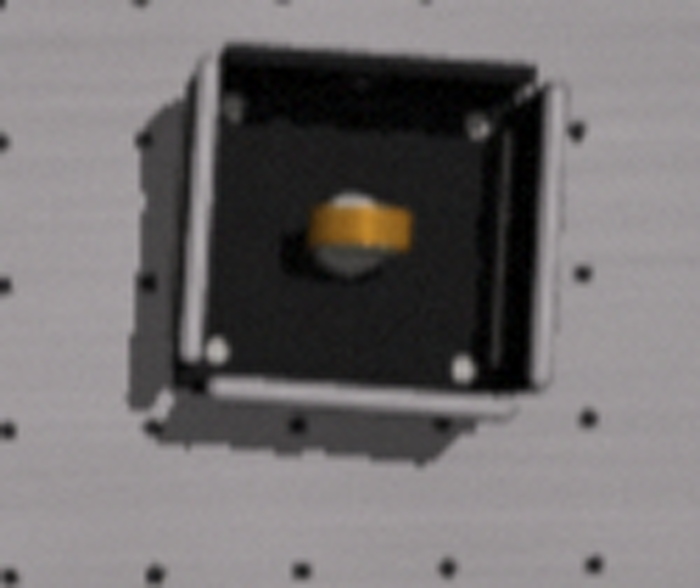

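Against the 90° projections, left (193,355)-(210,62) is about 90°. Right (541,383)-(556,87) and near (214,387)-(512,407) are both about 88°. A 2 mm nudge on right and near fixes that.

arm_command([
  [[-22, 34, 0, 0], [-44, 68, 0, 0], [-66, 102, 0, 0], [-88, 136, 0, 0], [-109, 170, 0, 0]],
])

```text
time_s: 12.9
position: [0.5571, -0.2765, 0.1397]
tool_rot: [0.047, 0.999, 0.001, -0.0]
ft_force: [-0.5, -0.5, 0.8]
grip_width: 0.0006
grasp_force: 0.0
```

arm_command([
  [[0, 0, 35, 0], [0, 0, 70, 0], [0, 5, 100, 0], [0, 10, 112, 0], [0, 15, 112, 0]],
])

```text
time_s: 13.32
position: [0.555, -0.2609, 0.0237]
tool_rot: [0.047, 0.999, 0.003, -0.004]
ft_force: [-0.7, 0.6, 0.9]
grip_width: 0.0006
grasp_force: 0.0
```

arm_command([
  [[0, 5, 0, 0], [0, 10, 0, 0], [0, 15, 0, 0], [0, 18, 0, 0], [0, 18, 0, 0]],
])

```text
time_s: 13.73
position: [0.5595, -0.2464, 0.0298]
tool_rot: [0.047, 0.999, -0.0, 0.001]
ft_force: [0.0, 0.5, -0.1]
grip_width: 0.0004
grasp_force: 0.0
```

```bash
python3 -c "
from h import *;rel(0,-.0757,.03)"
```

```text
now shield 4.4 -79.2 29.8 shift mm [ 4.4  3.5 -0.2] axis ang 174.58 F [ 0.   0.5 -0.1] w 0.0004 t 13.7333
```

arm_command([
  [[0, 1, 0, 0], [0, 2, 0, 0], [0, 3, 0, 0], [0, 3.5, 0, 0], [0, 3.5, 0, 0]],
])

```text
time_s: 14.15
position: [0.5593, -0.2439, 0.0288]
tool_rot: [0.048, 0.999, -0.0, 0.0]
ft_force: [-0.6, -2.0, 0.5]
grip_width: 0.0004
grasp_force: 0.8
```

arm_command([
  [[0, -12, 0, 0], [0, -25, -10, 0], [0, -30, -45, 0], [0, -30, -80, 0], [0, -30, -105, 0]],
])

```text
time_s: 14.57
position: [0.5565, -0.2748, 0.1358]
tool_rot: [0.048, 0.999, -0.0, 0.001]
ft_force: [-0.1, 0.0, -0.7]
grip_width: 0.0001
grasp_force: 0.0
```

arm_command([
  [[27, 26, 0, 0], [54, 52, 0, 0], [80, 78, 0, 0], [106, 104, 0, 0], [106, 104, 0, 0]],
])

```text
time_s: 14.98
position: [0.4549, -0.1543, 0.1324]
tool_rot: [0.047, 0.999, 0.002, -0.003]
ft_force: [-1.4, 0.4, -0.6]
grip_width: 0.0005
grasp_force: 0.0
```

arm_command([
  [[0, 0, 35, 0], [0, 0, 70, 0], [0, 0, 100, 0], [0, 0, 105, 0], [0, 0, 105, 0]],
])

```text
time_s: 15.4
position: [0.4593, -0.1593, 0.0269]
tool_rot: [0.048, 0.999, 0.001, -0.002]
ft_force: [0.4, -0.2, 0.8]
grip_width: 0.0003
grasp_force: 0.0
```

```bash
python3 -c "
from h import *;rel(-.0677,0,.03)"
```

```text
now shield -103.6 -2.1 26.9 shift mm [-35.9   2.1  -3.3] axis ang 174.51 F [ 0.4 -0.2  0.8] w 0.0003 t 15.4
```

arm_command([
  [[-7, 0, 0, 0], [-14, 0, 0, 0], [-21, 0, 0, 0], [-28, 0, 0, 0], [-31, 0, 0, 0]],
])

```text
time_s: 15.82
position: [0.4937, -0.1633, 0.0297]
tool_rot: [0.047, 0.999, -0.001, 0.001]
ft_force: [-2.6, -1.1, 0.8]
grip_width: 0.0008
grasp_force: 0.9
```

arm_command([
  [[-1, 0, 0, 0], [-2, 0, 0, 0], [-3, 0, 0, 0], [-4, 0, 0, 0], [-5, 0, 0, 0]],
])

```text
time_s: 16.23
position: [0.4959, -0.1627, 0.0284]
tool_rot: [0.048, 0.999, 0.0, -0.001]
ft_force: [-1.2, 0.1, 0.7]
grip_width: 0.0004
grasp_force: 0.8
```

```bash
python3 -c "
from h import *;rel(-.0677,0,.03)"
```

```text
now shield -66.9 -2.0 28.4 shift mm [ 0.8  2.  -1.6] axis ang 174.54 F [-1.2  0.1  0.7] w 0.0004 t 16.2333
```

Near is done. One more touch on the right.

arm_command([
  [[12, 0, 0, 0], [25, 0, -10, 0], [30, 0, -45, 0], [30, 0, -80, 0], [30, 0, -105, 0]],
])

```text
time_s: 16.65
position: [0.4669, -0.1604, 0.136]
tool_rot: [0.048, 0.999, -0.0, 0.001]
ft_force: [0.5, -1.2, -0.2]
grip_width: 0.0006
grasp_force: 0.0
```

arm_command([
  [[-24, -26, 0, 0], [-48, -52, 0, 0], [-72, -78, 0, 0], [-97, -103, 0, 0], [-97, -103, 0, 0]],
])

```text
time_s: 17.07
position: [0.5569, -0.2774, 0.1332]
tool_rot: [0.049, 0.999, -0.002, 0.002]
ft_force: [-0.1, -0.6, 0.3]
grip_width: 0.0006
grasp_force: 0.0
```

arm_command([
  [[0, 0, 35, 0], [0, 0, 70, 0], [0, 0, 100, 0], [0, 0, 104, 0], [0, 0, 104, 0]],
])

```text
time_s: 17.48
position: [0.5518, -0.2706, 0.0275]
tool_rot: [0.048, 0.999, 0.001, -0.002]
ft_force: [0.8, 0.1, 0.3]
grip_width: 0.0005
grasp_force: 0.0
```

arm_command([
  [[0, 7, 0, 0], [0, 14, 0, 0], [0, 20, 0, 0], [0, 24, 0, 0], [0, 24, 0, 0]],
])

```text
time_s: 17.9
position: [0.5564, -0.2469, 0.0309]
tool_rot: [0.047, 0.999, -0.0, 0.001]
ft_force: [0.2, 0.7, -0.1]
grip_width: 0.0008
grasp_force: 0.0
```

```bash
python3 -c "
from h import *;rel(0,-.0752,.03)"
```

```text
now shield 1.3 -80.1 30.9 shift mm [1.3 4.9 0.9] axis ang 174.62 F [ 0.2  0.7 -0.1] w 0.0008 t 17.9
```

arm_command([
  [[0, 1.5, 0, 0], [0, 3, 0, 0], [0, 4, 0, 0], [0, 5, 0, 0], [0, 5, 0, 0]],
])

```text
time_s: 18.32
position: [0.5562, -0.2432, 0.0295]
tool_rot: [0.048, 0.999, -0.0, 0.0]
ft_force: [-0.7, 0.3, 0.3]
grip_width: 0.0006
grasp_force: 0.2
```

```bash
python3 -c "
from h import *;rel(0,-.0752,.03)"
```

```text
now shield 0.7 -76.4 29.5 shift mm [ 0.7  1.2 -0.5] axis ang 174.54 F [-0.7  0.3  0.3] w 0.0006 t 18.3167
```

arm_command([
  [[0, 0.5, 0, 0], [0, 1, 0, 0], [0, 1, 0, 0], [0, 1, 0, 0]],
])

```text
time_s: 18.65
position: [0.5563, -0.2423, 0.0296]
tool_rot: [0.048, 0.999, -0.0, 0.0]
ft_force: [0.0, -2.4, 1.0]
grip_width: 0.0005
grasp_force: 0.9
```

arm_command([
  [[0, -15, 0, 0], [0, -35, -20, 0], [0, -60, -50, 0], [10, -95, -70, 0], [30, -125, -80, 0]],
])

```text
time_s: 19.07
position: [0.5165, -0.3671, 0.1128]
tool_rot: [0.047, 0.999, -0.002, 0.003]
ft_force: [0.0, -1.1, -0.3]
grip_width: 0.0003
grasp_force: 0.0
```

arm_command([
  [[25, -30, -10, 0], [50, -60, -20, 0], [75, -80, -30, 0], [75, -80, -30, 0]],
])

```text
time_s: 19.4
position: [0.4278, -0.4418, 0.1415]
tool_rot: [0.05, 0.999, -0.002, 0.0]
ft_force: [1.2, -0.4, -0.3]
grip_width: 0.0004
grasp_force: 0.0
```

```bash
python3 -c "
from h import *
import cv2
a=arm.camera('top')[:,:,::-1];cv2.imwrite('pics/u.png',a)
d=cv2.absdiff(np.ascontiguousarray(a),cv2.imread('pics/top0.png'))[180:245,160:222];print('flap diff',d.max(),d.mean())
cv2.imwrite('pics/u5.png',cv2.resize(a[165:270,295:420],None,fx=5.6,fy=5.6,interpolation=cv2.INTER_CUBIC))"
```

```text
flap diff 11 4.145574855252274
```

View pics/u5.png

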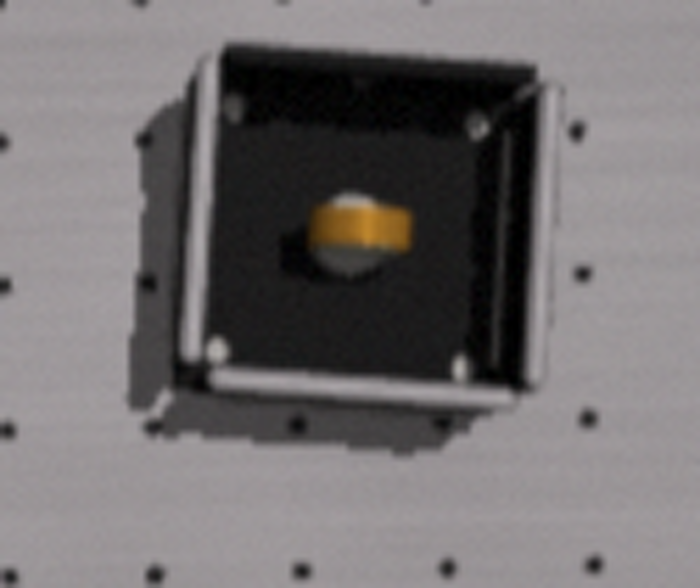

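The right bead now runs (535,383)-(551,87) and the near bead (214,379)-(512,399). Left is unchanged. All match the 90° projections within about 1°, and the flap hasn't moved.

```bash
python3 -c "
from cell import arm;print(arm.sign_off())"
```

```text
the job is handed in; nothing more can be done
None
```

The three black panels stand upright within about 1° by the top camera, the orange flap was not moved, and the job was handed in at about 19.5 s with the arm clear.

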